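# Probe-test a repaired converter board in a dead-man test fixture

## Robot

A 6-joint arm with a two-finger parallel gripper is mounted at the origin on a cart in front of the work surface, level with it; the furniture and walls round the work are solid. World frame = base frame: x ahead of the robot, y to its left, z up, the work surface at z = 0. Lengths are in mm, angles in rad, forces in N, time in s.
With the tool pointing down it reaches from about 275 to 825 mm from the base axis. Payload 4.9 kg.
Tool frame: the origin (TCP) lies midway between the tips of the shut fingers; the grasp point (between the pads) lies 19 mm behind it; z points along the fingers, y is the line along which they close (so a half turn about z gives the same grasp; the last joint's range is limited). The gripper opens to 85 mm and grips with 20 to 120 N. Pads are 22 mm wide; open, the fingers measure 114 mm over their backs; the gripper's body (76 mm by 85 mm) begins 54 mm behind the grasp point. The pads swing forward as they close: fully open they stand 13 mm farther back than shut.
Start: joints at [0.973, 0.326, -0.193, 1.052, 0, 1.437], TCP at [246.04, 491.918, 231.281] pointing down, gripper open.
Joint ranges: [-2.65, 2.65], [-0.97, 1.79], [-1.3, 1.35], [-1.93, 2.1], [-1.47, 1.37], [-3.14, 3.14]. Speed limits (rad/s): [2.57, 2.57, 3.14, 3.14, 3.14, 3.14].

## Interface

Orientations are given as a unit quaternion [w, x, y, z].
In Python, from cell import arm gives the robot as it stands.
- The arm moves only by the tool move_arm, never from a script. Its argument "rows" is a list of rows, each a list of 3 entries, a list of its own where there are three numbers: the shift along the tool's x, y, z in cm, then the turn about the tool's z in degrees, then the finger opening in cm, from 0 to 8.54. In form: [[[tx, ty, tz], turn, grip], ...]. A call has 1 to 8 rows; each row shifts and turns the commanded pose from where the row before left it, along the tool's axes as they then stand; what a row does not reach is not made up. A row lasts 1/10 s, in which the tool goes at most 50 mm and 8.59 degrees, less where a joint would pass 70% of its speed; a pose out of reach is approached as far as the arm can. A call with a gripper value outside its range is refused whole. The fingers move at their own pace and stop on an object; the grip force is fixed at half the most. Time passes only in rows, so rows that do not move let the fingers close. It gives the time, the measured TCP pose, the force, the opening and the grip force at its end, in the units of the state.
- arm.get_state(): the state, without advancing time (a new reading comes with each control period).
- arm.grab_frame(name): name is "side" or "top"; returns a dict with "img" (400x640x3 uint8, red, green, blue), "vfov" (degrees; the focal length in pixels is half the picture's height over the tangent of half this angle, whatever the lens; pixels are square), "cx", "cy" (the principal point, pixels), "position" and "orientation" of the camera in the world. Camera axes: x right, y down, z forward; pixel columns grow to the right and rows downward; lengths in mm; the calibration is good to about 2 mm. A picture is of the moment at which its call begins. There is no depth.
- arm.job_done(): hands the job in; it is judged then, once.
The state is a dict: "clock": time; "joint_positions": joint angles; "joint_vel": joint speeds; "joint_torque": joint torques, N m; "tool_pos": TCP position; "orientation": TCP orientation; "wrist_force": force on the tool from outside, world axes, zero at the start; "moment": the same for the moment, N m; "width": finger opening in mm; "gripper_force": force on a finger pad.
Only numpy, scipy, OpenCV 4.12 (cv2) and the standard library are available. Lean on these libraries where they do the work, as an engineer would, in place of code of your own. Each camera call takes 0.05 s, during which the arm holds its last target. There are 200 camera calls.

## Task

Test the repaired converter board: lay it flat in the nest of the test fixture with its metal socket in the front gap of the nest while the isolator is still off, then turn the isolator handle fully on, and only then swing the spring-loaded lid down by its bar. Press the lid onto its stops, so that the nest with the board sinks its full 5 mm onto the test probes, and finish while still holding it down there: the lid is a dead-man and must not be let go. Leave everything else where it is.

Things in the scene. Friction and masses are not known exactly. Their poses are not given: they have to be found in the camera images.
- fixture: Bench test fixture, fixed: low grey box with aluminium top plates on rubber feet, standing on the blue mat. Origin on the mat straight below the nest's centre; x to its back (lid hinge at the back, bar at the front), y to its left, z up. Box: x -0.055 to 0.062, y -0.067 to 0.166, top at z 0.044. Two stop posts for the lid, 9 mm thick, at x -0.025, y +-0.0525, reach up to z 0.0795.
- nest_seat (a point): Centre of the nest's seat (the board's underside rests on it), 56 mm above the fixture's origin while the nest is up; axes as the fixture's. Black plate with a window over brass probes. Bevelled rails, 5.5 mm high, form a pocket of 44 mm (x) by 64 mm (y); the front rail has a 22 mm gap for the board's socket, so the board seats only with its socket to the front.
- nest (a joint): How far the floating nest has sunk, m: 0 up, about 0.005 when the lid lies on its stops. It sinks only when the lid's four pusher pins press on a board in it; springs raise it (about 3 N at first, 7 N at full travel).
- board_center (a point): Loose converter board on the desk at the right: dark green, 40 (own x) by 60 (own y) by 2.5 mm, 60 g. Grasp the dark transformer block in its middle across its 24 mm (y); it is 20 mm long in x and its top is 22.5 mm above the underside. Keep the fingertips 5 mm or more above the board's top, clear of the nest's rails. This point lies 12.5 mm above the underside's centre; z up.
- board: The same board; origin at the centre of its underside, axes as at board_center.
- board_socket (a point): Outer end of the board's bright metal socket (13 mm wide), which overhangs the middle of the board's -x edge by 6 mm: 26 mm from the board's centre, 5.5 mm above its underside.
- isolator (a joint): Angle of the isolator handle, rad: 0 off (bar along the fixture's x), 1.047 (60 degrees) on. It turns clockwise seen from above. A snap spring makes a detent at either end: past the middle it snaps on by itself; takes up to about 0.06 N m.
- isolator_grip (a point): Grip point on the isolator's axis (fixture x -0.005, y 0.120), 76 mm above the fixture's origin and 8 mm below the handle's top. The handle is a black bar 12 mm thick and 40 mm long along this point's x axis (turns with it), standing 30 mm above a round skirt of radius 18 mm, whose top is 54 mm above the fixture's origin.
- lid (a joint): Opening angle of the lid, rad: 0 down on its stops, 1.8 fully open, where it starts: it then stands just past upright behind the nest (fixture x 0.05 to 0.12, up to z 0.18; keep the gripper's body clear). A return spring opens it whenever it is let go: about 2 N at the bar, and 3 to 6 N for the last 5 mm with a board in the nest.
- lid_hinge (a point): Middle of the lid's hinge axis, which runs along the fixture's y at fixture x 0.052, z 0.0535; axes as the fixture's.
- lid_bar (a point): Centre of the lid's black handle bar, 12 mm thick, 80 mm long along the fixture's y. Lid shut: 127 mm in front of the hinge axis and 29.5 mm above it (fixture x -0.075, z 0.083). It turns with the lid about the hinge axis: uppermost when open. 37 mm are free between bar and lid frame, 80 mm between the bar's two side arms. The frame is 116 mm wide.
- relay_center (a point): Another board on the desk, not wanted: longer and narrower (28 by 76 mm) with two black relays and a grey terminal block; it does not fit the nest.
- kapton_roll: Amber tape roll lying on the mat, bystander, 67 mm across, 19 mm high.
- solder_spool: White solder spool standing on the mat, bystander, 60 mm across, 61 mm high.
- tweezers_black: Black tweezers lying on the mat, bystander, 125 mm long.
- part_box_2: Small grey parts box on the mat, bystander, 39 by 51 by 18 mm.
- driver_small: Small screwdriver with yellow handle lying on the desk, bystander, 134 mm long.
There are look-alikes about, which are no part of the job. What is shaped like the board but purple is not meant.

How it is judged:
By the outcome, as a careful person would: the job done as asked, in the order asked, and still so for the second after the job is handed in, while the arm keeps its last pose, push and grip.
It also fails if it takes over 61 s, if anything falls off the work surface, if the arm or the gripper's body presses on something with over 40 N, if the wrist force passes 120 N, or if a joint passes its speed limit or range.

## Working session

There is one attempt and no reset: what is moved stays moved. The work goes in short steps, Python scripts to look and compute and a tool call to move; the robot and the scene stay as the last step left them, time stands still between calls to the robot, and variables do not carry over. Pictures are saved under pics/ and viewed, at most 10 in all, crops included, and the job is handed in when it is done.

Besides the shell and the picture viewer there is one more tool, called after "Call:" as name(argument=value, ...), one argument or row to a line, values as JSON. move_arm: Moves the arm, as the interface text tells. Its arguments: {"type":"object","properties":{"rows":{"type":"array"}},"required":["rows"]}

```bash
mkdir -p pics; ls
cat > h.py <<'E'
import numpy as np, cv2
from scipy.spatial.transform import Rotation as R
from cell import arm
def q2R(q): return R.from_quat([q[1],q[2],q[3],q[0]]).as_matrix()
def snap(n,fn=None):
    f=arm.grab_frame(n)
    if fn: cv2.imwrite('pics/'+fn,cv2.cvtColor(f['img'],cv2.COLOR_RGB2BGR))
    return f
def foc(f): return f['img'].shape[0]/2/np.tan(np.radians(f['vfov'])/2)
def ray(f,u,v):
    d=np.array([(u-f['cx'])/foc(f),(v-f['cy'])/foc(f),1.]); return np.array(f['position']),q2R(f['orientation'])@d
def onz(f,u,v,z):
    p,d=ray(f,u,v); return p+d*(z-p[2])/d[2]
def proj(f,X):
    c=q2R(f['orientation']).T@(np.array(X)-np.array(f['position'])); return np.array([f['cx'],f['cy']])+foc(f)*c[:2]/c[2]
E
python3 - <<'E'
from h import *
for n in('top','side'):
    f=snap(n,n+'0.png'); print(n,f['vfov'],f['cx'],f['cy'],f['position'],f['orientation'])
s=arm.get_state(); print(s)
E
```

```text
pics
top 50.00564021530171 318.3653846575168 197.87239790877925 [ 184.04379103 -114.29545225 1440.38218478] [ 0.07555878 -0.6834501   0.72133095 -0.08287637]
side 50.63199059824817 319.7442868518064 198.60098388260522 [  65.34587876 -962.96919386  976.35350226] [-0.38212347  0.89677552 -0.20667866  0.08401929]
{'clock': 0.1, 'joint_positions': array([ 9.72801216e-01,  3.26871699e-01, -1.93498381e-01,  1.05199984e+00,
        9.26761234e-07,  1.43660298e+00]), 'joint_vel': array([ 0.00068438, -0.00021253,  0.00091397,  0.00132471,  0.00036579,
       -0.00118844]), 'joint_torque': array([ 1.34752943e-03, -4.44239831e+01,  2.63038087e+01,  7.88163627e-03,
       -8.23508208e-05,  1.45895353e-05]), 'tool_pos': array([245.72906974, 491.4628279 , 230.57358192]), 'orientation': array([-2.82082714e-04,  2.29827864e-01,  9.73230977e-01, -7.34490459e-04]), 'wrist_force': array([ 0.33509684, -0.85995301, -1.03079705]), 'moment': array([ 0.01146254,  0.0159092 , -0.00969221]), 'gripper_force': 0.0, 'width': 85.51091514797345}
```

View pics/top0.png

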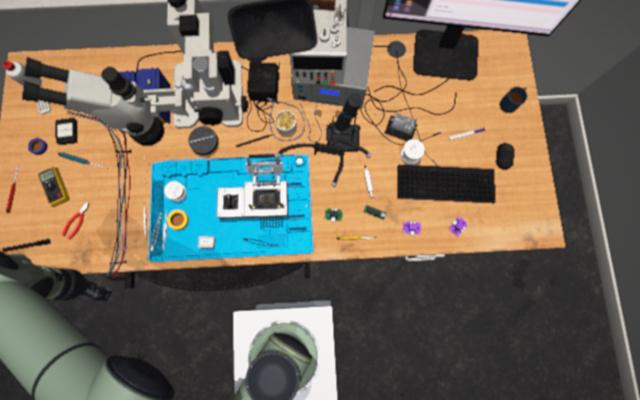

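View pics/side0.png

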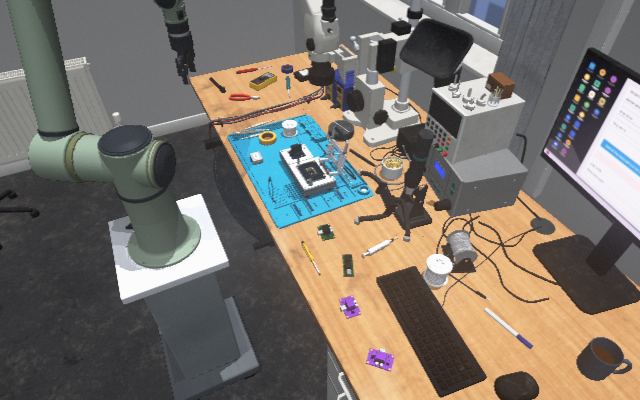

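Top view: the candidates are a compact green board at (333,214), a longer green board at (375,211), which is probably the relay board, and purple look-alikes at (412,228) and (458,226). The fixture is around (255,200) with its lid up towards (265,170). I choose (333,214) and will check it in a close crop.

Run:
```python
import cv2,numpy as np
a=cv2.imread('pics/top0.png');b=cv2.imread('pics/side0.png')
A=cv2.resize(a[145:255,200:400],(800,440),interpolation=cv2.INTER_CUBIC)
cv2.imwrite('pics/topc.png',A)
B1=cv2.resize(b[130:210,260:380],(540,360),interpolation=cv2.INTER_CUBIC)
B2=cv2.resize(b[215:280,300:365],(260,260),interpolation=cv2.INTER_CUBIC)
C=np.zeros((360,800,3),np.uint8);C[:,:540]=B1;C[:260,540:]=B2
cv2.imwrite('pics/sidec.png',C)
```

```text
(no output)
```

View pics/topc.png

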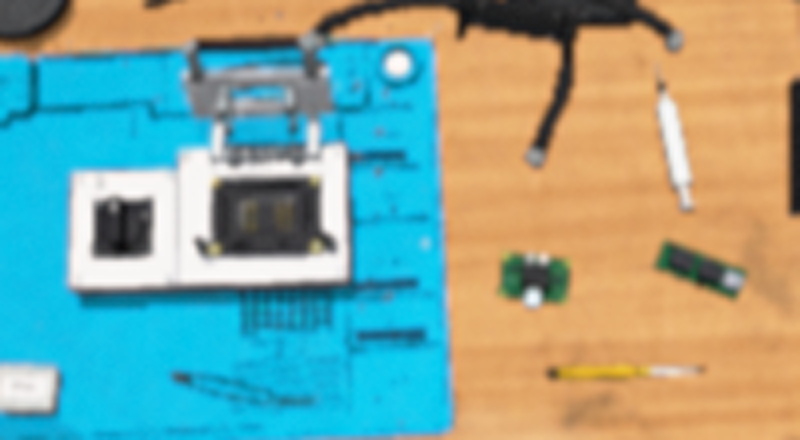

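View pics/sidec.png

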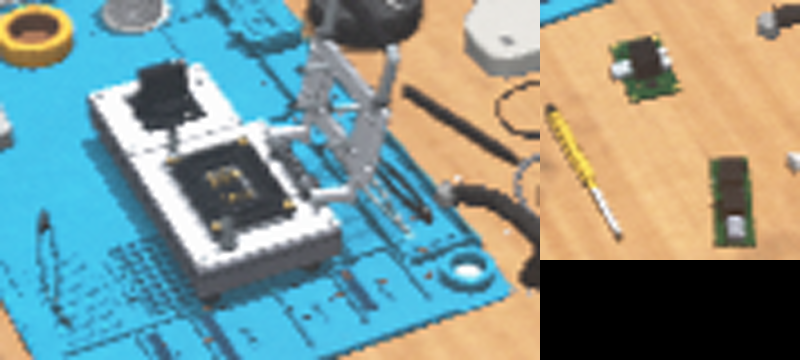

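The chosen part at crop (535,278) is a squarish green board with a dark block. Its bright socket is at crop (533,297), which faces the robot (world −x). The other green board, at crop (700,270), has two relays and a grey terminal, so it is not wanted. The black nest is at crop (267,218) and the isolator at (123,227).

```bash
cat > m.py <<'E'
from h import *
def edges(f,z,seed):
    # white top-plate mask -> front and side edge lines -> corners
    hsv=cv2.cvtColor(f['img'],cv2.COLOR_RGB2HSV)
    return hsv
def blob(mask,box,minA=8):
    m=np.zeros_like(mask);x0,y0,x1,y1=box;m[y0:y1,x0:x1]=mask[y0:y1,x0:x1]
    n,l,s,c=cv2.connectedComponentsWithStats(m.astype(np.uint8))
    return [(s[i],c[i],l==i) for i in range(1,n) if s[i][4]>=minA]
E
python3 - <<'E'
from m import *
boxes={'top':dict(fix=(212,175,292,222),board=(322,205,346,224)),'side':dict(fix=(276,140,345,205),board=(314,220,338,244))}
for n in('top','side'):
    f=snap(n); hsv=cv2.cvtColor(f['img'],cv2.COLOR_RGB2HSV); H,S,V=[hsv[...,i].astype(int) for i in range(3)]
    b=boxes[n]
    for nm,mk,bx,z in [('white',(S<40)&(V>190),b['fix'],44),('dark',(V<95),b['fix'],61),('green',(H>40)&(H<85)&(S>70)&(V<170),b['board'],2.5),('blk',(V<70)&(S<120),b['board'],22.5),('wht',(S<50)&(V>150),b['board'],9)]:
        for s,c,l in blob(mk,bx,6):
            r=cv2.minAreaRect(np.argwhere(l)[:,::-1].astype(np.float32))
            print(n,nm,s,c.round(1),'rect',np.round(r[0],1),np.round(r[1],1),round(r[2],1),'z',z,onz(f,*r[0],z).round(1),'cent',onz(f,*c,z).round(1))
E
```

```text
top white [ 217  176   70   41 1251] [249.9 200.3] rect [251.1 195.8] [39.4 69.4] 88.3 z 44 [521.6  86.3  44. ] cent [506.5  90.7  44. ]
top dark [254 190  29  18 423] [266.5 198.7] rect [268.  198.5] [17. 28.] 90.0 z 61 [505.3  28.6  61. ] cent [504.9  33.7  61. ]
top dark [224 195  13  14 161] [230. 202.] rect [230.  201.5] [13. 12.] 90.0 z 61 [501.9 153.7  61. ] cent [500.2 153.6  61. ]
top dark [247 217   7   1   7] [250. 217.] rect [250. 217.] [6. 0.] 180.0 z 61 [446.5  89.   61. ] cent [446.5  89.   61. ]
top dark [263 216  21   2  30] [274.5 216.7] rect [273.  216.5] [ 1. 20.] 90.0 z 61 [444.2  14.   61. ] cent [443.4   9.1  61. ]
top green [326 209   5  10  47] [328.  213.6] rect [328.  213.5] [9. 4.] 90.0 z 2.5 [ 455.6 -168.2    2.5] cent [ 455.2 -168.     2.5]
top green [336 210   6  10  46] [338.6 214.9] rect [338.8 214.7] [4.8 9.4] 9.5 z 2.5 [ 449.4 -204.7    2.5] cent [ 448.9 -204.     2.5]
top blk [330 212   8   6  32] [333.6 214. ] rect [333.5 214.5] [5. 7.] 90.0 z 22.5 [ 447.4 -185.7   22.5] cent [ 449.2 -186.2   22.5]
top wht [332 209   5   2   7] [334.4 209.3] rect 
[... 1109 characters left out ...]
 [554.4  43.4  61. ]
side green [319 226   3   4   9] [320.  227.8] rect [320.  227.5] [3. 2.] 90.0 z 2.5 [ 443.1 -166.4    2.5] cent [ 442.6 -167.4    2.5]
side green [321 233  13   7  44] [327.6 236.4] rect [327.3 236.3] [ 4.8 12. ] 79.7 z 2.5 [ 447.4 -208.6    2.5] cent [ 447.9 -209.2    2.5]
side blk [322 225   8  12  57] [325.8 229.9] rect [326.  230.6] [10.9  6.1] 76.0 z 22.5 [ 446.2 -202.1   22.5] cent [ 446.7 -199.4   22.5]
side wht [330 227   3   5  10] [330.7 228.9] rect [330.6 229. ] [4.1 1.9] 71.6 z 9 [ 467.3 -191.5    9. ] cent [ 467.5 -191.4    9. ]
side wht [318 230   5   4  15] [319.7 231.5] rect [320.  231.5] [4. 3.] 0.0 z 9 [ 433.4 -186.5    9. ] cent [ 432.5 -186.2    9. ]
```

```bash
cat >> m.py <<'E'
def plate(f,kind):
    """fixture plate corners at z=44 by subpixel edge lines; returns origin estimate (nest centre xy) and yaw"""
    g=cv2.cvtColor(f['img'],cv2.COLOR_RGB2GRAY).astype(float)
    return g
def fitedge(f,p0,p1,z,n=60,half=4,exp=None):
    """strongest gradient along normals of guess segment p0-p1 (pixels); returns world points on plane z"""
    g=cv2.cvtColor(f['img'],cv2.COLOR_RGB2GRAY).astype(np.float32)
    p0,p1=map(np.array,(p0,p1)); d=(p1-p0)/np.linalg.norm(p1-p0); nn=np.array([-d[1],d[0]])
    t=np.arange(-half,half+.01,.1); pts=[]
    for a in np.linspace(0,1,n):
        q=p0+a*(p1-p0)+t[:,None]*nn
        pr=cv2.remap(g,q[:,0].astype(np.float32)[None],q[:,1].astype(np.float32)[None],cv2.INTER_CUBIC)[0]
        pr=cv2.GaussianBlur(pr[None],(9,1),0)[0]; gr=np.diff(pr)*(exp or 1)
        if exp is None: gr=abs(gr)
        w=np.where(gr>0.5*gr.max(),gr,0); pts.append(p0+a*(p1-p0)+nn*((t[:-1]+.05)@w/w.sum()))
    pts=np.array(pts,np.float32)
    W=np.array([onz(f,*p,z)[:2] for p in pts],np.float32)
    vx,vy,x,y=cv2.fitLine(W,cv2.DIST_HUBER,0,.01,.01).ravel()
    r=(W-[x,y])@np.array([-vy,vx]); return np.array([x,y]),np.array([vx,vy]),r.std()
def meet(a,b):
    A=np.array([a[1],-b[1]]).T; s=np.linalg.solve(A,b[0]-a[0]); return a[0]+s[0]*a[1]
E
python3 - <<'E'
from m import *
f=snap('top'); g=snap('side')
# guesses from approximate model: origin (505,28), yaw guess
E=lambda f,c1,c2,yaw,O,z,**k: None
for yaw0 in (0.0,):
  for n,fr in(('top',f),('side',g)):
    O=np.array([505.,28.]);yaw=yaw0
    for it in range(4):
        c,s=np.cos(yaw),np.sin(yaw);M=np.array([[c,-s],[s,c]])
        P=lambda x,y,z=44: proj(fr,[*(O+M@[x,y]),z])
        fe=fitedge(fr,P(-55,155),P(-55,-58),44)
        le=fitedge(fr,P(-45,166),P(45,166),44)
        re=fitedge(fr,P(-45,-67),P(35,-67),44)
        be=fitedge(fr,P(62,160),P(62,80),44)
        FL=meet(fe,le);FR=meet(fe,re)
        d=FL-FR; yaw=np.arctan2(-d[0],d[1]); L=np.linalg.norm(d)
        c,s=np.cos(yaw),np.sin(yaw);M=np.array([[c,-s],[s,c]])
        mid=(FL+FR)/2; O=mid-M@[-55,49.5]
    bx=(M.T@(meet(be,le)-FL))[0]
    print(n,'O',O.round(1),'yaw',np.degrees(yaw).round(2),'L',L.round(1),'(233) depth',bx.round(1),'(117)','res',[round(float(e[2]),2) for e in(fe,le,re,be)], 'edge yaws',[np.degrees(np.arctan2(e[1][1],e[1][0])).round(1) for e in (fe,le,re,be)])
E
```

```text
top O [507.5  34.9] yaw -1.37 L 231.1 (233) depth 104.2 (117) res [0.43, 0.37, 1.49, 0.67] edge yaws [np.float32(88.6), np.float32(-2.1), np.float32(-0.1), np.float32(89.1)]
side O [509.  37.] yaw -1.29 L 225.5 (233) depth 136.1 (117) res [0.58, 8.62, 2.11, 8.75] edge yaws [np.float32(88.7), np.float32(5.3), np.float32(-3.4), np.float32(70.9)]
```

```bash
cat >> m.py <<'E'
def boardfit(fr,O,yaw,z,which='flrb',half=2.5,n=20):
    O=np.array(O,float)
    for it in range(5):
        c,s=np.cos(yaw),np.sin(yaw);M=np.array([[c,-s],[s,c]])
        P=lambda x,y: proj(fr,[*(O+M@[x,y]),z])
        segs=dict(fl=(( -20,28),(-20,11)),fr=((-20,-11),(-20,-28)),l=((-17,30),(17,30)),r=((-17,-30),(17,-30)),bl=((20,28),(20,11)),br=((20,-11),(20,-28)))
        e={k:fitedge(fr,P(*a),P(*b),z,n,half) for k,(a,b) in segs.items()}
        loc={k:M.T@(v[0]-O) for k,v in e.items()}
        ctr=np.array([np.mean([loc[k][0] for k in('fl','fr','bl','br')]),(loc['l'][1]+loc['r'][1])/2])
        dy=[-(loc[a][0]-loc[b][0])/(loc[a][1]-loc[b][1]) for a,b in(('fl','fr'),('bl','br'))]
        O=O+M@ctr; yaw+=.7*np.mean(dy)
    return O,yaw,{k:v.round(1) for k,v in loc.items()},np.degrees(dy).round(1)
E
python3 - <<'E'
from m import *
for n in('top','side'):
    f=snap(n); O,y,loc,dy=boardfit(f,(450,-187),np.radians(-10),2.5); print(n,O.round(1),np.degrees(y).round(1),dy,loc)
E
```

```text
top [ 452.  -185.7] -7.7 [-1.   1.6] {'fl': array([-18. ,  21.1]), 'fr': array([-18.7, -20. ]), 'l': array([-1.8, 28.8]), 'r': array([ -3.3, -28.7]), 'bl': array([17.8, 20.1]), 'br': array([ 18.9, -18.6])}
side [ 450.1 -189.5] -6.7 [-2.5  2.4] {'fl': array([-18.7,  19.5]), 'fr': array([-20.4, -18.8]), 'l': array([ 1.2, 30.7]), 'r': array([ -1.2, -31.1]), 'bl': array([18.6, 17.9]), 'br': array([ 20.1, -18.3])}
```

Estimates: nest about (508,36) with yaw −1.3°, board about (451,−188) with yaw −8.5°. Next I turn −18° and travel to above the board.

Call:
move_arm(
  rows=[
    [[0, 0, 0], -6, 5.5],
    [[0, 0, 0], -6, 5.5],
    [[0, 0, 0], -6, 5.5],
    [[-1.9, -4, 0], 0, 5.5],
    [[-1.9, -4, 0], 0, 5.5],
    [[-1.9, -4, 0], 0, 5.5],
    [[-1.9, -4, 0], 0, 5.5],
    [[-1.9, -4, 0], 0, 5.5],
  ],
)

```text
clock: 1.2
tool_pos: [310.4, 278.5, 231.4]
orientation: [0.0, 0.074, 0.997, 0.0]
wrist_force: [0.4, 0.8, -0.1]
width: 54.8
gripper_force: 0.0
```

Call:
move_arm(
  rows=[
    [[-1.9, -4, 0], 0, 5.5],
    [[-1.9, -4, 0], 0, 5.5],
    [[-1.9, -4, 0], 0, 5.5],
    [[-1.9, -4, 0], 0, 5.5],
    [[-1.9, -4, 0], 0, 5.5],
    [[-1.9, -4, 0], 0, 5.5],
    [[-1.9, -4, 0], 0, 5.5],
    [[-1.9, -4, 0], 0, 5.5],
  ],
)

```text
clock: 2.0
tool_pos: [413.0, -61.0, 231.6]
orientation: [0.0, 0.075, 0.997, 0.0]
wrist_force: [0.2, -0.0, 0.1]
width: 54.9
gripper_force: 0.0
```

Call:
move_arm(
  rows=[
    [[-1.9, -4, 0], 0, 5.5],
    [[-1.9, -4, 0], 0, 5.5],
    [[-1.9, -4, 0], 0, 5.5],
    [[0, 0, 2.5], 0, 5.5],
    [[0, 0, 2.5], 0, 5.5],
    [[0, 0, 2.5], 0, 5.5],
    [[0, 0, 2.5], 0, 5.5],
    [[0, 0, 0], 0, 5.5],
  ],
)

```text
clock: 2.8
tool_pos: [449.0, -185.0, 128.6]
orientation: [-0.003, 0.075, 0.997, 0.001]
wrist_force: [-0.7, 0.1, 0.1]
width: 54.9
gripper_force: 0.0
```

Call:
move_arm(
  rows=[
    [[-0.2, -0.2, 2.5], 0, 5.5],
    [[0, 0, 2.5], 0, 5.5],
    [[0, 0, 2.5], 0, 5.5],
    [[0, 0, 1.5], 0, 5.5],
    [[0, 0, 1.0], 0, 5.5],
    [[0, 0, 1.0], 0, 5.5],
    [[0, 0, 0.9], 0, 5.5],
    [[0, 0, 0], 0, 5.5],
  ],
)

```text
clock: 3.6
tool_pos: [452.6, -188.3, 11.8]
orientation: [-0.0, 0.075, 0.997, 0.0]
wrist_force: [-0.1, 0.4, -0.5]
width: 54.9
gripper_force: 0.0
```

Run:
```python
from h import *
s=arm.get_state();print(s['tool_pos'],s['orientation'],s['wrist_force'],s['width'])
a=snap('top')['img'][:,:,::-1];b=snap('side')['img'][:,:,::-1]
C=np.hstack([cv2.resize(a[185:235,305:355],(400,400),interpolation=cv2.INTER_CUBIC),cv2.resize(b[195:255,295:355],(400,400),interpolation=cv2.INTER_CUBIC)])
cv2.imwrite('pics/grasp.png',C)
```

```text
[ 452.62101276 -188.3393821    11.7512184 ] [-3.97839939e-04  7.47418806e-02  9.97202812e-01  2.11439180e-04] [-0.10379012  0.37447699 -0.47789345] 54.85768650120775
```

View pics/grasp.png

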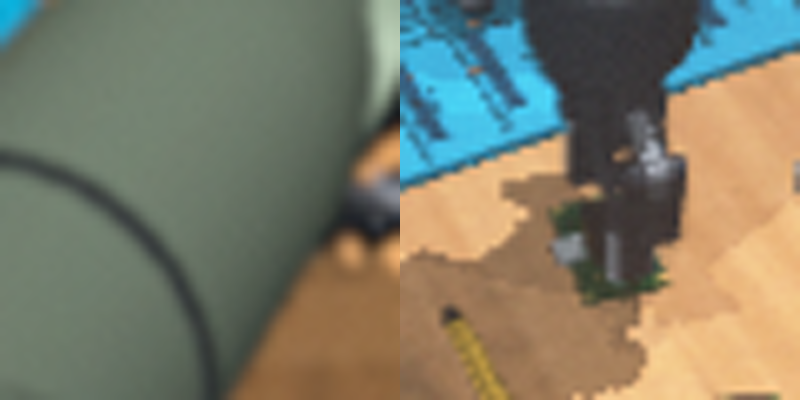

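The side view shows the fingers straddling the block at crop (610,240), with the socket at (568,248) to the front. The arm hides the board in the top view. I lower 3 mm, close and lift.

Call:
move_arm(
  rows=[
    [[0, 0, 0.3], 0, 5.5],
    [[0, 0, 0], 0, 2.0],
    [[0, 0, 0], 0, 2.0],
    [[0, 0, 0], 0, 2.0],
    [[0, 0, 0], 0, 2.0],
    [[0, 0, 0], 0, 2.0],
    [[0, 0, 0], 0, 2.0],
    [[0, 0, 0], 0, 2.0],
  ],
)

```text
clock: 4.5
tool_pos: [453.0, -188.6, 9.7]
orientation: [0.0, 0.075, 0.997, -0.0]
wrist_force: [-1.2, 1.3, 6.7]
width: 22.1
gripper_force: 59.5
```

Run:
```python
from h import *
s=arm.get_state();print(s['tool_pos'],s['orientation'],s['wrist_force'],s['width'],s['gripper_force'])
```

```text
[ 453.04260261 -188.56355558    9.72056663] [ 2.09452742e-04  7.47336787e-02  9.97203504e-01 -6.41061648e-05] [-1.22455688  1.26005608  6.68405774] 22.097790485607753 59.4899582862854
```

Call:
move_arm(
  rows=[
    [[0, 0, -0.5], 0, 2.0],
    [[0, 0, -1.5], 0, 2.0],
    [[0, 0, -2.5], 0, 2.0],
    [[0, 0, -2.5], 0, 2.0],
    [[0, 0, -2.5], 0, 2.0],
    [[0, 0, -2.5], 0, 2.0],
    [[0, 0, -2.5], 0, 2.0],
    [[0, 0, 0], 0, 2.0],
  ],
)

```text
clock: 5.3
tool_pos: [454.9, -189.8, 157.6]
orientation: [0.003, 0.075, 0.997, -0.001]
wrist_force: [-0.2, -0.1, -1.0]
width: 22.1
gripper_force: 58.9
```

Call:
move_arm(
  rows=[
    [[0, 0, 0], -3.6, 2.0],
    [[0, 0, 0], -3.7, 2.0],
    [[-0.8, 3.8, 0], 0, 2.0],
    [[-0.8, 3.8, 0], 0, 2.0],
    [[-0.8, 3.8, 0], 0, 2.0],
    [[-0.8, 3.8, 0], 0, 2.0],
    [[-0.8, 3.8, 0], 0, 2.0],
    [[-0.8, 3.7, 0], 0, 2.0],
  ],
)

```text
clock: 6.1
tool_pos: [505.5, 39.0, 153.4]
orientation: [-0.001, 0.011, 1.0, -0.0]
wrist_force: [1.0, -0.2, -1.0]
width: 21.8
gripper_force: 59.0
```

Call:
move_arm(
  rows=[
    [[0, 0, 2.0], 0, 2.0],
    [[0, 0, 2.0], 0, 2.0],
    [[0, 0, 0], 0, 2.0],
    [[0, 0, 0], 0, 2.0],
  ],
)

```text
clock: 6.5
tool_pos: [505.2, 37.3, 113.7]
orientation: [-0.001, 0.011, 1.0, 0.0]
wrist_force: [0.4, -0.3, -0.5]
width: 21.7
gripper_force: 59.0
```

Run:
```python
from h import *
s=arm.get_state();print(s['tool_pos'],s['orientation'],s['wrist_force'],s['width'],s['gripper_force'])
a=snap('top','top1.png')['img'][:,:,::-1];b=snap('side','side1.png')['img'][:,:,::-1]
C=np.hstack([cv2.resize(a[170:230,240:300],(400,400),interpolation=cv2.INTER_CUBIC),cv2.resize(b[135:195,285:345],(400,400),interpolation=cv2.INTER_CUBIC)])
cv2.imwrite('pics/over.png',C)
```

```text
[505.15902535  37.34256496 113.70948528] [-1.04502514e-03  1.11664069e-02  9.99937106e-01  5.55130955e-05] [ 0.44402266 -0.3321667  -0.47420965] 21.65110025362501 59.04578000307083
```

View pics/over.png

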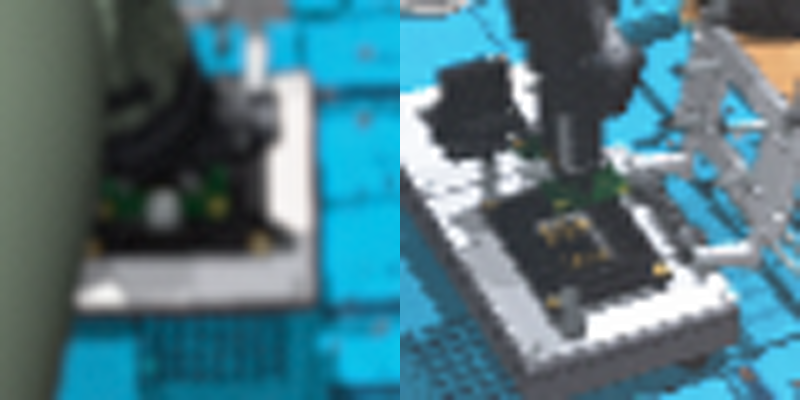

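Side view: the board is held level at crop (590,185), above and slightly behind the nest at (585,250). Top view: the socket is at crop (165,208), facing front. The nest's gold corner pins are good landmarks, so I triangulate them from the first images.

```bash
cat >> m.py <<'E'
def tri(f,p,g,q):
    a,d=ray(f,*p);b,e=ray(g,*q);d/=np.linalg.norm(d);e/=np.linalg.norm(e)
    s=np.linalg.lstsq(np.array([d,-e]).T,b-a,rcond=None)[0];P,Q=a+s[0]*d,b+s[1]*e
    return (P+Q)/2,np.linalg.norm(P-Q)
def gold(img,box,up=4):
    x0,y0,x1,y1=box; c=cv2.resize(img[y0:y1,x0:x1],None,fx=up,fy=up,interpolation=cv2.INTER_CUBIC)
    h=cv2.cvtColor(c,cv2.COLOR_RGB2HSV).astype(int); m=(h[...,0]>12)&(h[...,0]<35)&(h[...,1]>85)&(h[...,2]>60)
    n,l,s,ce=cv2.connectedComponentsWithStats(m.astype(np.uint8))
    return [((ce[i]+.5)/up-.5+[x0,y0],s[i][4]/up**2) for i in range(1,n) if s[i][4]>=8]
E
python3 - <<'E'
from m import *
for n,bx in(('top',(248,185,290,212)),('side',(288,158,335,195))):
    im=cv2.imread(f'pics/{n}0.png')[:,:,::-1].copy()
    print(n,[(c.round(1).tolist(),round(float(a),1)) for c,a in gold(im,bx)])
E
```

```text
top [([254.2, 206.7], 0.5)]
side [([313.5, 161.1], 1.4), ([307.1, 170.1], 0.5), ([311.1, 173.3], 1.1), ([323.4, 175.1], 1.8), ([307.4, 180.0], 1.1)]
```

Run:
```python
from m import *
for n,bx in(('top',(248,184,290,212)),('side',(290,155,335,190))):
    im=cv2.imread(f'pics/{n}0.png')[:,:,::-1].astype(np.float32); x0,y0,x1,y1=bx
    d=cv2.resize((im[...,0]-im[...,2])[y0:y1,x0:x1],None,fx=4,fy=4,interpolation=cv2.INTER_CUBIC)
    d=cv2.GaussianBlur(d,(0,0),2.5); pk=(d==cv2.dilate(d,np.ones((9,9))))&(d>8)
    print(n,[(((x+.5)/4-.5+x0).round(1),((y+.5)/4-.5+y0).round(1),int(d[y,x])) for y,x in np.argwhere(pk)])
```

```text
top [(np.float64(278.1), np.float64(189.6), 41), (np.float64(253.4), np.float64(190.1), 45), (np.float64(262.4), np.float64(196.9), 20), (np.float64(270.1), np.float64(197.9), 25), (np.float64(262.4), np.float64(200.9), 20), (np.float64(278.4), np.float64(206.4), 44), (np.float64(253.4), np.float64(206.9), 47)]
side [(np.float64(313.4), np.float64(160.9), 42), (np.float64(297.4), np.float64(165.1), 24), (np.float64(311.6), np.float64(168.1), 33), (np.float64(309.4), np.float64(169.1), 24), (np.float64(307.1), np.float64(169.6), 32), (np.float64(314.6), np.float64(172.6), 14), (np.float64(311.1), np.float64(173.4), 33), (np.float64(323.6), np.float64(174.9), 52), (np.float64(307.6), np.float64(179.9), 39)]
```

Run:
```python
from m import *
f=snap('top');g=snap('side')
T=dict(BR=(278.1,189.6),BL=(253.4,190.1),FR=(278.4,206.4),FL=(253.4,206.9));S=dict(BL=(313.4,160.9),FL=(297.4,165.1),BR=(323.6,174.9),FR=(307.6,179.9))
W={k:tri(f,T[k],g,S[k]) for k in T}
for k in W: print(k,W[k][0].round(1),W[k][1].round(1))
A=np.array([W[k][0] for k in W]);print('mean tri',A.mean(0).round(1))
for z in (56,61.5): print(z,'top',np.mean([onz(f,*T[k],z) for k in T],0).round(1),'side',np.mean([onz(g,*S[k],z) for k in S],0).round(1))
d=W['FL'][0]-W['FR'][0]+W['BL'][0]-W['BR'][0];print('yaw',np.degrees(np.arctan2(-d[0],d[1])).round(2),'dims',np.linalg.norm(d)/2,np.linalg.norm(W['BL'][0]-W['FL'][0]+W['BR'][0]-W['FR'][0])/2)
```

```text
BR [534.6  -5.5  58.2] 0.1
BL [536.5  76.6  58.1] 1.4
FR [477.1  -4.4  57.8] 0.9
FL [478.   77.7  60.2] 3.6
mean tri [506.5  36.1  58.6]
56 top [507.8  36.3  56. ] side [507.  39.  56.]
61.5 top [506.6  35.7  61.5] side [504.4  33.   61.5]
yaw -0.97 dims 82.07238855840363 57.97289947649213
```

Call:
move_arm(
  rows=[
    [[-0.33, -0.13, 1.2], 0, 2.0],
    [[0, 0, 1.2], 0, 2.0],
    [[0, 0, 1.0], 0, 2.0],
    [[0, 0, 0], 0, 2.0],
    [[0, 0, 0], 0, 2.0],
  ],
)

```text
clock: 7.2
tool_pos: [508.7, 36.0, 79.6]
orientation: [-0.001, 0.011, 1.0, 0.0]
wrist_force: [0.1, -1.1, -1.1]
width: 21.8
gripper_force: 59.1
```

Run:
```python
from m import *
s=arm.get_state();print(s['tool_pos'],s['orientation'],s['wrist_force'],s['width'],s['gripper_force'])
A=snap('top','top2.png');B=snap('side','side2.png')
a=A['img'][:,:,::-1];b=B['img'][:,:,::-1]
C=np.hstack([cv2.resize(a[180:220,245:285],(400,400),interpolation=cv2.INTER_CUBIC),cv2.resize(b[145:195,285:335],(400,400),interpolation=cv2.INTER_CUBIC)])
# predicted outline of board at nest centre, height of its top now
O=np.array([506.7,36.1]);y=np.radians(-1.2);M=np.array([[np.cos(y),-np.sin(y)],[np.sin(y),np.cos(y)]])
zt=s['tool_pos'][2]-9.5+2.5
for f,k,o,dx in((A,10,(245,180),0),(B,8,(285,145),400)):
    P=lambda x,yy,z:(((proj(f,[*(O+M@[x,yy]),z])-o+.5)*k)+[dx,0]).round().astype(int).tolist()
    cv2.polylines(C,[np.array([P(-20,30,zt),P(-20,-30,zt),P(20,-30,zt),P(20,30,zt)])],True,(0,0,255),1)
    cv2.polylines(C,[np.array([P(-20,6.5,zt),P(-26,6.5,zt),P(-26,-6.5,zt),P(-20,-6.5,zt)])],False,(0,255,255),1)
    for x in(-29,29):
        for yy in(-41,41): cv2.circle(C,P(x,yy,58.6),6,(255,0,255),1)
cv2.imwrite('pics/low.png',C)
```

```text
[508.65465074  36.00442572  79.64761389] [-7.46033640e-04  1.11145911e-02  9.99937952e-01  3.56560159e-05] [ 0.05038336 -1.06597999 -1.12028312] 21.76606390662633 59.06183838844299
```

View pics/low.png

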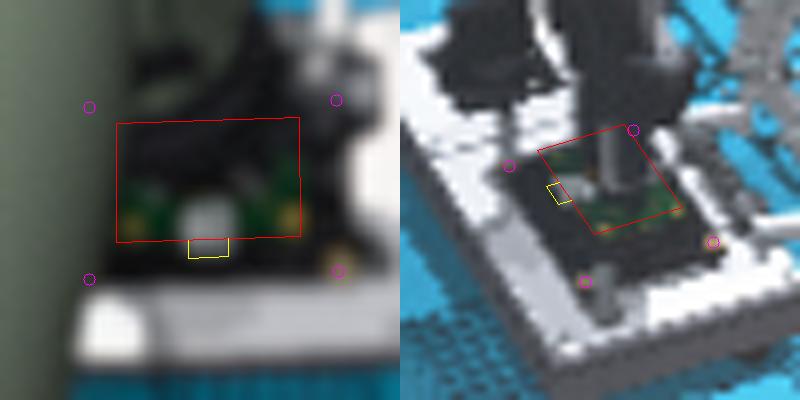

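The overlay (red is the board if centred, yellow its socket, magenta the nest pins) fits within about 2 mm in both views. Next I quantify the remaining x error with edge fits.

```bash
cat > e.py <<'E'
from m import *
import sys
s=arm.get_state();O=np.array([506.7,36.1]);y=np.radians(-1.2);M=np.array([[np.cos(y),-np.sin(y)],[np.sin(y),np.cos(y)]]);zt=s['tool_pos'][2]-9.5+2.5
for n in('top','side'):
    f=snap(n); im=f['img'].astype(np.float32); gr=im[...,1]-(im[...,0]+im[...,2])/2
    P=lambda x,yy,z:proj(f,[*(O+M@[x,yy]),z])
    def prof(vals_img,pts):
        q=np.array(pts,np.float32); return cv2.remap(vals_img,q[:,0][None],q[:,1][None],cv2.INTER_LINEAR)[0]
    xs=np.arange(-34,34,.5)
    gp=np.mean([prof(gr,[P(x,yy,zt) for x in xs]) for yy in np.arange(-28,-12,1.)],0)
    br=np.mean([prof(im.mean(2),[P(x,yy,zt+3) for x in xs]) for yy in np.arange(-4,5,1.)],0)
    ys=np.arange(-45,-10,.5); gy=np.mean([prof(gr,[P(x,yy,zt) for yy in ys]) for x in np.arange(-16,-6,1.)],0)
    print(n,'green along x:',gp[:60:3].round(0).astype(int).tolist(),'\n bright along x',br[:60:3].round(0).astype(int).tolist(),'\n green along y',gy[::3].round(0).astype(int).tolist())
    d=im[...,0]-im[...,2]
    for k,(x,yy) in dict(FR=(-29,-41),BR=(29,-41)).items():
        p=P(x,yy,58.6); x0,y0=(p-4).astype(int); c=cv2.GaussianBlur(cv2.resize(d[y0:y0+9,x0:x0+9],None,fx=8,fy=8,interpolation=cv2.INTER_CUBIC),(0,0),5)
        v,u=np.unravel_index(c.argmax(),c.shape); print(k,'pred',p.round(1),'seen',(u+.5)/8-.5+x0,(v+.5)/8-.5+y0,int(c.max()))
E
python3 e.py
```

```text
top green along x: [-1, -1, -1, -2, -2, -2, -1, 0, 3, 7, 11, 15, 19, 20, 22, 22, 21, 20, 19, 17] 
 bright along x [50, 31, 27, 23, 35, 49, 66, 85, 101, 114, 124, 128, 131, 130, 129, 120, 110, 94, 74, 56] 
 green along y [-1, -1, -1, -1, -1, 0, 2, 4, 7, 11, 14, 17, 18, 19, 20, 21, 22, 22, 22, 22, 22, 19, 16, 12]
FR pred [278.3 206.6] seen 273.5625 201.5625 42
BR pred [278.1 189.5] seen 282.4375 193.4375 5
side green along x: [-1, 0, 0, 0, 0, 0, 0, 0, 2, 5, 8, 12, 13, 14, 14, 14, 13, 12, 11, 10] 
 bright along x [50, 51, 51, 51, 52, 58, 76, 104, 126, 132, 132, 131, 127, 127, 125, 117, 99, 83, 70, 67] 
 green along y [0, 0, 0, 1, 3, 6, 9, 12, 13, 14, 15, 14, 14, 14, 14, 14, 14, 13, 13, 12, 11, 10, 9, 7]
FR pred [307.6 179.7] seen 307.4375 179.9375 25
BR pred [323.7 174.8] seen 323.5625 174.9375 45
```

```bash
cat >> e.py <<'E'
    ys=np.arange(-20,20.1,1.); 
    for x in(-24,-22,-20): print(n,'x',x,'bright over y',prof(im.mean(2),[P(x,yy,zt+3) for yy in ys]).astype(int).tolist())
    ys=np.arange(-46,46.1,2.)
    print(n,'green all y at x -14',np.mean([prof(gr,[P(x,yy,zt) for yy in ys]) for x in np.arange(-17,-11,1.)],0).astype(int).tolist())
E
python3 e.py | grep ' x '
```

```text
bright along x [49, 30, 25, 20, 34, 47, 66, 85, 101, 115, 125, 129, 131, 130, 128, 119, 110, 94, 74, 55] 
top x -24 bright over y [22, 21, 20, 20, 20, 20, 21, 22, 25, 33, 40, 47, 55, 62, 69, 72, 74, 76, 78, 78, 79, 80, 79, 79, 78, 71, 63, 56, 48, 39, 31, 26, 23, 20, 19, 19, 19, 19, 19, 19, 19]
top x -22 bright over y [23, 21, 21, 20, 19, 20, 22, 24, 29, 39, 49, 58, 68, 79, 88, 92, 95, 97, 100, 102, 103, 104, 103, 102, 101, 92, 82, 73, 62, 50, 38, 31, 27, 22, 20, 19, 19, 19, 20, 22, 23]
top x -20 bright over y [24, 22, 21, 20, 18, 20, 23, 26, 33, 45, 56, 67, 79, 92, 103, 108, 112, 115, 117, 120, 122, 122, 122, 121, 119, 108, 98, 86, 73, 59, 46, 37, 31, 26, 22, 22, 21, 21, 23, 26, 28]
top green all y at x -14 [-1, -1, -1, -1, -1, 0, 3, 7, 11, 13, 16, 18, 20, 21, 22, 22, 20, 16, 9, 4, 3, 2, 1, 1, 1, 1, 2, 4, 9, 15, 22, 22, 21, 20, 19, 17, 15, 12, 7, 6, 5, 5, 6, 7, 8, 9, 9]
 bright along x [50, 51, 52, 52, 53, 60, 80, 109, 128, 132, 131, 128, 126, 126, 124, 117, 100, 83, 69, 64] 
side x -24 bright over y [56, 57, 57, 60, 63, 66, 68, 70, 76, 82, 89, 97, 99, 99, 97, 94, 93, 92, 93, 98, 102, 105, 104, 104, 99, 85, 69, 59, 51, 50, 49, 50, 50, 51, 51, 51, 50, 55, 61, 70, 78]
side x -22 bright over y [62, 62, 63, 64, 66, 69, 73, 79, 86, 93, 98, 106, 113, 115, 118, 120, 122, 120, 118, 120, 124, 128, 135, 143, 140, 121, 97, 77, 64, 52, 51, 52, 53, 53, 54, 54, 58, 63, 67, 72, 76]
side x -20 bright over y [63, 63, 64, 65, 65, 66, 72, 81, 89, 97, 106, 112, 117, 120, 123, 126, 128, 130, 130, 131, 133, 135, 139, 137, 121, 105, 91, 74, 59, 54, 54, 55, 55, 56, 57, 61, 66, 70, 75, 79, 85]
side green all y at x -14 [-1, 0, 0, 1, 5, 9, 11, 11, 12, 13, 13, 13, 13, 12, 12, 12, 11, 9, 5, 2, 1, 1, 1, 1, 2, 2, 5, 8, 10, 10, 10, 11, 12, 13, 12, 7, 2, 0, -1, -1, -1, -1, -1, -2, -2, -1, -1]
```

The board sits about 1.5 mm too far back and 0.5 mm too far right. I correct that and lower in steps while watching the force.

Call:
move_arm(
  rows=[
    [[0.15, 0.05, 0], 0, 2.0],
    [[0, 0, 0.4], 0, 2.0],
    [[0, 0, 0.4], 0, 2.0],
    [[0, 0, 0.2], 0, 2.0],
    [[0, 0, 0], 0, 2.0],
  ],
)

```text
clock: 8.0
tool_pos: [507.7, 36.5, 70.2]
orientation: [-0.0, 0.011, 1.0, 0.0]
wrist_force: [-1.3, -0.3, 3.3]
width: 21.7
gripper_force: 59.6
```

Call:
move_arm(
  rows=[
    [[0, 0, 0.15], 0, 2.0],
    [[0, 0, 0.1], 0, 2.0],
    [[0, 0, 0], 0, 2.0],
  ],
)

```text
clock: 8.3
tool_pos: [507.7, 36.5, 67.9]
orientation: [0.0, 0.011, 1.0, 0.0]
wrist_force: [-1.9, -0.4, 5.5]
width: 22.1
gripper_force: 59.8
```

Contact comes about 4 mm too early with a push in −x, so the board is riding on the back rail's bevel. I raise it, shift 1.5 mm forward and retry.

Call:
move_arm(
  rows=[
    [[0, 0, -0.4], 0, 2.0],
    [[0.15, 0, 0], 0, 2.0],
    [[0, 0, 0], 0, 2.0],
    [[0, 0, 0.2], 0, 2.0],
    [[0, 0, 0], 0, 2.0],
  ],
)

```text
clock: 8.8
tool_pos: [506.1, 36.5, 69.6]
orientation: [-0.0, 0.011, 1.0, -0.0]
wrist_force: [-0.7, 0.3, 4.0]
width: 22.0
gripper_force: 59.6
```

Call:
move_arm(
  rows=[
    [[0, 0, 0.2], 0, 2.0],
    [[0, 0, 0], 0, 2.0],
  ],
)

```text
clock: 9.0
tool_pos: [506.1, 36.5, 67.7]
orientation: [-0.0, 0.011, 1.0, -0.0]
wrist_force: [-0.9, 0.6, 5.7]
width: 22.0
gripper_force: 59.8
```

Call:
move_arm(
  rows=[
    [[0, 0, 0.2], 0, 2.0],
    [[0, 0, 0], 0, 2.0],
  ],
)

```text
clock: 9.2
tool_pos: [506.1, 36.5, 65.9]
orientation: [-0.0, 0.011, 1.0, -0.0]
wrist_force: [-1.7, 0.4, 7.6]
width: 21.8
gripper_force: 60.1
```

Run:
```python
from m import *
s=arm.get_state();print(s['tool_pos'],s['wrist_force'],s['moment'])
A=snap('top','top3.png');B=snap('side','side3.png')
C=np.hstack([cv2.resize(x['img'][r:r+36,c:c+36,::-1],(400,400),interpolation=cv2.INTER_CUBIC) for x,r,c in((A,183,250),(B,155,293))])
cv2.imwrite('pics/seat.png',C)
```

```text
[506.08224345  36.53046134  65.86382474] [-1.65329927  0.40521409  7.56106138] [-0.04432514  0.53904671  0.03343351]
```

View pics/seat.png

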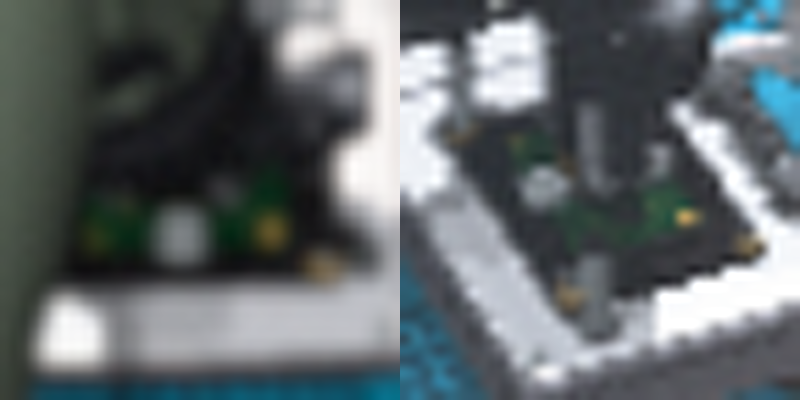

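Both views show the board roughly centred over the nest, with mounts at crop (518,145) and (687,215) and pins at (465,132), (570,295) and (750,243). I check its height relative to the pins numerically.

```bash
cat > pk.py <<'E'
from m import *
def peaks(n,bx,img=None):
    im=(img if img is not None else cv2.imread(n)[:,:,::-1]).astype(np.float32); x0,y0,x1,y1=bx
    d=cv2.resize((im[...,0]-im[...,2])[y0:y1,x0:x1],None,fx=4,fy=4,interpolation=cv2.INTER_CUBIC)
    d=cv2.GaussianBlur(d,(0,0),2.5); pk=(d==cv2.dilate(d,np.ones((9,9))))&(d>12)
    return [[float(((x+.5)/4-.5+x0)),float(((y+.5)/4-.5+y0)),int(d[y,x])] for y,x in np.argwhere(pk)]
if __name__=='__main__':
    for i in(2,3):
        print(i,'top',peaks(f'pics/top{i}.png',(254,190,286,212)))
        print(i,'side',peaks(f'pics/side{i}.png',(290,155,335,190)))
E
python3 pk.py
```

```text
2 top [[273.875, 201.375, 44], [257.625, 202.375, 24], [278.375, 206.125, 31]]
2 side [[319.375, 170.875, 14], [310.125, 173.125, 16], [323.625, 174.875, 44], [307.375, 179.875, 24]]
3 top [[273.875, 203.375, 42], [278.375, 206.625, 28]]
3 side [[318.375, 174.125, 38], [323.875, 176.625, 22], [307.875, 181.375, 22]]
```

Run:
```python
from m import *
f=snap('top');g=snap('side')
P=lambda n,a,b: print(n,*[np.round(v,1) for v in tri(f,a,g,b)])
P('mount FR 2',(273.875,201.375),(310.125,173.125))
P('pin FR 2',(278.375,206.4),(307.5,179.9))
P('pin FR 3',(278.375,206.6),(307.875,181.375))
a=np.array([onz(f,273.875,201.375,z) for z in(70,)]) ;b=onz(f,257.625,202.375,70); print('mounts F at z70',a.round(1),b.round(1),'mid',((a+b)/2).round(1))
for z in(66,70,74):
    print(z,'side FR/BR mid',onz(g,310.125,173.125,z).round(1),onz(g,319.375,170.875,z).round(1))
# image 3: side BR mount, BR pin ; sink of pins
for z in(53.6,56,58.6,61): print(z,'3 side: BR mount',onz(g,318.375,174.125,z).round(1),'BR pin',onz(g,323.875,176.625,z).round(1),'2: BR pin',onz(g,323.625,174.875,z).round(1))
print('3 top: FR mount',[onz(f,273.875,203.375,z).round(1).tolist() for z in(56,62)])
```

```text
mount FR 2 [492.2   8.7  71.2] 0.1
pin FR 2 [477.   -4.3  57.9] 1.2
pin FR 3 [478.1  -3.7  50.4] 0.7
mounts F at z70 [[492.6   8.8  70. ]] [492.1  61.9  70. ] mid [[492.3  35.3  70. ]]
66 side FR/BR mid [494.6  14.2  66. ] [527.1  11.   66. ]
70 side FR/BR mid [492.7   9.9  70. ] [525.    6.8  70. ]
74 side FR/BR mid [490.8   5.6  74. ] [523.    2.5  74. ]
53.6 3 side: BR mount [523.1  10.6  53.6] BR pin [533.9  -8.9  53.6] 2: BR pin [537.1  -0.6  53.6]
56 3 side: BR mount [521.9   8.1  56. ] BR pin [532.7 -11.4  56. ] 2: BR pin [535.9  -3.1  56. ]
58.6 3 side: BR mount [520.6   5.4  58.6] BR pin [531.4 -14.1  58.6] 2: BR pin [534.6  -5.8  58.6]
61 3 side: BR mount [519.4   2.8  61. ] BR pin [530.2 -16.6  61. ] 2: BR pin [533.3  -8.3  61. ]
3 top: FR mount [[489.0, 10.2, 56.0], [487.6, 9.7, 62.0]]
```

The mounts sit about 5 mm above the pins, so the board is on the rail tops with the nest pressed down. I back off to light contact and sweep in x, watching for the force to drop.

Call:
move_arm(
  rows=[
    [[0, 0, -0.4], 0, 2.0],
    [[0, 0, 0], 0, 2.0],
  ],
)

```text
clock: 9.6
tool_pos: [506.2, 36.5, 70.0]
orientation: [0.0, 0.011, 1.0, -0.0]
wrist_force: [-0.6, 0.2, 4.1]
width: 21.4
gripper_force: 59.6
```

Call:
move_arm(
  rows=[
    [[0.08, 0, 0], 0, 2.0],
    [[0, 0, 0], 0, 2.0],
  ],
)

```text
clock: 9.8
tool_pos: [506.2, 36.5, 69.9]
orientation: [0.001, 0.011, 1.0, 0.0]
wrist_force: [1.1, -0.2, 3.8]
width: 21.9
gripper_force: 59.6
```

Call:
move_arm(
  rows=[
    [[0.08, 0, 0], 0, 2.0],
    [[0, 0, 0], 0, 2.0],
  ],
)

```text
clock: 10.0
tool_pos: [505.7, 36.5, 70.1]
orientation: [0.001, 0.011, 1.0, -0.0]
wrist_force: [2.7, -0.5, 4.3]
width: 22.0
gripper_force: 59.6
```

Call:
move_arm(
  rows=[
    [[0.08, 0, 0], 0, 2.0],
    [[0, 0, 0], 0, 2.0],
  ],
)

```text
clock: 10.2
tool_pos: [504.8, 36.5, 70.1]
orientation: [0.001, 0.011, 1.0, -0.0]
wrist_force: [4.1, 0.5, 2.9]
width: 21.8
gripper_force: 59.6
```

Call:
move_arm(
  rows=[
    [[-0.16, 0, 0], 0, 2.0],
    [[0, 0, 0], 0, 2.0],
  ],
)

```text
clock: 10.4
tool_pos: [504.9, 36.5, 69.6]
orientation: [-0.001, 0.011, 1.0, -0.0]
wrist_force: [1.7, -1.0, 3.2]
width: 22.0
gripper_force: 59.6
```

Run:
```python
from h import *
s=arm.get_state();print(s['tool_pos'],s['wrist_force'],s['moment'],s['orientation'])
```

```text
[504.86728051  36.5332191   69.58660687] [ 1.69503181 -1.01743336  3.23440811] [-0.06461341 -0.18124922 -0.04129909] [-6.22918209e-04  1.10978207e-02  9.99938221e-01 -7.30372836e-05]
```

Call:
move_arm(
  rows=[
    [[0, 0, -0.5], 0, 2.0],
    [[0, 0, 0], 0, 2.0],
    [[0, 0, 0], 0, 2.0],
  ],
)

```text
clock: 10.7
tool_pos: [504.5, 36.6, 74.5]
orientation: [-0.001, 0.011, 1.0, 0.0]
wrist_force: [0.4, 0.4, 1.0]
width: 22.0
gripper_force: 59.2
```

Run:
```python
from m import *
from pk import peaks
s=arm.get_state();print(s['tool_pos'],s['wrist_force'],s['moment'],s['orientation'])
f=snap('top');g=snap('side')
print('top',peaks(0,(254,190,286,212),f['img']));print('side',peaks(0,(290,155,335,190),g['img']))
```

```text
[504.52415306  36.63758983  74.46732468] [0.43818843 0.43359811 1.01645347] [-0.01430951 -0.07499351 -0.0168488 ] [-8.20114895e-04  1.11282802e-02  9.99937741e-01  6.04083227e-05]
top [[273.875, 203.375, 40], [257.625, 203.625, 26], [278.375, 206.125, 32]]
side [[318.125, 172.125, 13], [323.625, 174.875, 44], [307.375, 179.875, 25]]
```

Call:
move_arm(
  rows=[
    [[-0.28, 0.02, 0], 0, 2.0],
    [[0, 0, 0.2], 0, 2.0],
    [[0, 0, 0.2], 0, 2.0],
    [[0, 0, 0.05], 0, 2.0],
    [[0, 0, 0], 0, 2.0],
  ],
)

```text
clock: 11.3
tool_pos: [508.2, 36.7, 70.4]
orientation: [0.0, 0.011, 1.0, -0.0]
wrist_force: [-0.5, 0.1, 3.8]
width: 21.8
gripper_force: 59.5
```

Call:
move_arm(
  rows=[
    [[0, 0.15, 0], 0, 2.0],
    [[0, 0, 0], 0, 2.0],
  ],
)

```text
clock: 11.5
tool_pos: [508.5, 37.9, 70.5]
orientation: [0.0, 0.011, 1.0, -0.001]
wrist_force: [-0.1, -2.6, 3.8]
width: 21.7
gripper_force: 59.5
```

Call:
move_arm(
  rows=[
    [[0, 0.15, 0], 0, 2.0],
    [[0, 0, 0], 0, 2.0],
  ],
)

```text
clock: 11.7
tool_pos: [508.5, 38.5, 70.4]
orientation: [0.0, 0.011, 1.0, -0.002]
wrist_force: [-2.1, -5.4, 3.7]
width: 22.0
gripper_force: 59.6
```

Call:
move_arm(
  rows=[
    [[0, 0.1, 0], 0, 2.0],
    [[0, 0, 0], 0, 2.0],
  ],
)

```text
clock: 11.9
tool_pos: [508.5, 38.5, 70.4]
orientation: [0.0, 0.012, 1.0, -0.003]
wrist_force: [-1.0, -8.6, 3.1]
width: 21.8
gripper_force: 59.6
```

Fy rose to 8.6 N against a 3 N normal force, so this is a wall and not friction. The x sweep also met a wall, so the board is captured in the pocket. I recentre it and release.

Call:
move_arm(
  rows=[
    [[0, -0.3, 0], 0, 2.0],
    [[0, 0, 0], 0, 2.0],
    [[0, 0, 0], 0, 2.0],
  ],
)

```text
clock: 12.2
tool_pos: [508.5, 37.9, 70.4]
orientation: [0.0, 0.011, 1.0, 0.0]
wrist_force: [0.4, -0.4, 3.7]
width: 21.9
gripper_force: 59.6
```

Call:
move_arm(
  rows=[
    [[0, 0, 0], 0, 4.0],
    [[0, 0, 0], 0, 4.0],
    [[0, 0, 0], 0, 4.0],
    [[0, 0, 0], 0, 4.0],
    [[0, 0, -0.5], 0, 4.0],
    [[0, 0, -2.5], 0, 4.0],
    [[0, 0, -3], 0, 4.0],
    [[0, 0, 0], 0, 4.0],
  ],
)

```text
clock: 13.0
tool_pos: [511.1, 37.6, 134.1]
orientation: [0.003, 0.011, 1.0, -0.0]
wrist_force: [-0.1, -0.4, -0.2]
width: 39.7
gripper_force: 0.0
```

Run:
```python
from m import *
from pk import peaks
s=arm.get_state();print(s['tool_pos'],s['wrist_force'],s['orientation'])
f=snap('top','top4.png');g=snap('side','side4.png')
print('top',peaks(0,(250,186,286,212),f['img']));print('side',peaks(0,(290,155,335,190),g['img']))
```

```text
[511.07752451  37.55838437 134.09903481] [-0.0922307  -0.36709594 -0.21830035] [ 3.32120010e-03  1.10938988e-02  9.99932931e-01 -1.69014400e-04]
top [[273.625, 192.125, 19], [273.875, 202.375, 29], [257.375, 202.875, 16], [278.375, 206.125, 31], [253.625, 206.875, 26]]
side [[313.375, 160.875, 33], [319.125, 172.125, 19], [323.625, 174.875, 55], [307.375, 179.875, 24]]
```

Run:
```python
import cv2,numpy as np
a=cv2.imread('pics/top4.png');b=cv2.imread('pics/side4.png')
C=np.hstack([cv2.resize(x[r:r+w,c:c+w],(400,400),interpolation=cv2.INTER_CUBIC) for x,r,c,w in((a,180,246,38),(b,152,290,40))])
cv2.imwrite('pics/rel.png',C)
```

```text
(no output)
```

View pics/rel.png

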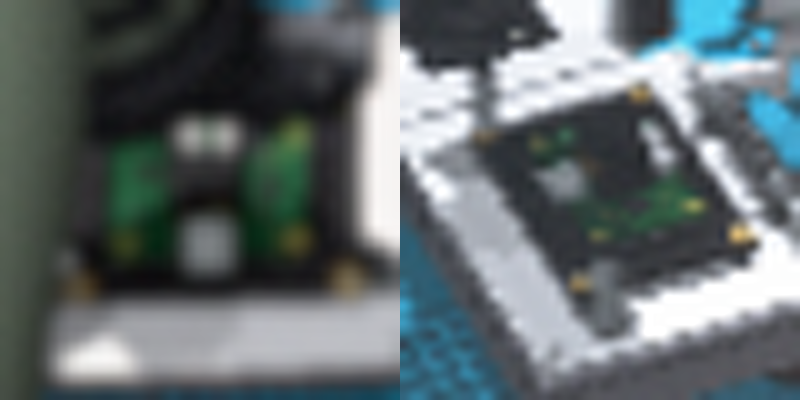

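The board lies inside the rails, with its socket in the front gap at crop (208,245) in the top view. The dark rails are visible on both sides. Next is the isolator, so I move above it and check the joint margin for the turn.

Call:
move_arm(
  rows=[
    [[0.3, 4, 0], 0, 4.0],
    [[0.3, 4, 0], 0, 4.0],
    [[0.3, 3.9, 0], 0, 4.0],
    [[0, 0, 0], 0, 4.0],
    [[0, 0, 1.5], 0, 4.0],
    [[0, 0, 0], 0, 4.0],
  ],
)

```text
clock: 13.7
tool_pos: [499.8, 156.3, 113.0]
orientation: [-0.002, 0.011, 1.0, -0.001]
wrist_force: [-0.5, -0.4, 0.1]
width: 40.1
gripper_force: 0.0
```

Run:
```python
from m import *
s=arm.get_state();print(s['tool_pos'],s['joint_positions'].round(2),s['orientation'])
f=snap('top','top5.png');g=snap('side','side5.png')
# isolator from the first pictures: dark handle top rectangle edges
for n,fr,bx in(('top',f,(218,188,244,214)),('side',g,(282,138,312,172))):
    im=cv2.imread(f'pics/{n}0.png'); x0,y0,x1,y1=bx
    v=cv2.resize(im[y0:y1,x0:x1].max(2),None,fx=4,fy=4,interpolation=cv2.INTER_CUBIC)
    for th in(25,35,45,70):
        k,l,st,c=cv2.connectedComponentsWithStats((v<th).astype(np.uint8))
        if k>1:
            i=1+st[1:,4].argmax(); p=(c[i]+.5)/4-.5+[x0,y0]; print(n,th,st[i]/4,p.round(1),onz(fr,*p,80).round(1),onz(fr,*p,86).round(1))
```

```text
[499.81673774 156.33510573 112.9939111 ] [ 0.16  0.39 -0.42  0.76 -0.    0.18] [-2.26111112e-03  1.09381447e-02  9.99937456e-01 -5.73879319e-04]
top 25 [11.   16.75  2.75  2.75 20.25] [229.9 205.9] [482.9 150.3  80. ] [481.6 149.2  86. ]
top 35 [10.25  8.5   4.25 11.25 79.  ] [230.1 203. ] [492.4 149.6  80. ] [491.  148.5  86. ]
top 45 [  9.5    8.25   5.75  12.   132.  ] [230.1 202.9] [492.7 149.7  80. ] [491.4 148.5  86. ]
top 70 [  6.5    7.75  12.5   12.75 533.  ] [230. 202.] [495.8 149.9  80. ] [494.4 148.7  86. ]
side 70 [  8.5    6.5   13.    13.   408.75] [295.9 150.5] [494.3 130.6  80. ] [491.5 123.2  86. ]
```

Call:
move_arm(
  rows=[
    [[-0.45, 0, 0], 0, 4.0],
    [[0, 0, 1.5], 0, 4.0],
    [[0, 0, 1.5], 0, 4.0],
    [[0, 0, 0.9], 0, 4.0],
    [[0, 0, 0], 0, 4.0],
  ],
)

```text
clock: 14.3
tool_pos: [505.8, 156.3, 75.4]
orientation: [-0.001, 0.011, 1.0, -0.0]
wrist_force: [-0.8, -0.4, -0.9]
width: 40.0
gripper_force: 0.0
```

Call:
move_arm(
  rows=[
    [[0, 0, 0], 0, 2.5],
    [[0, 0, 0], 0, 2.0],
    [[0, 0, 0], 0, 1.6],
    [[0, 0, 0], 0, 1.6],
  ],
)

```text
clock: 14.7
tool_pos: [506.8, 156.9, 76.8]
orientation: [0.0, 0.011, 1.0, 0.0]
wrist_force: [-0.4, -0.2, -0.5]
width: 16.1
gripper_force: 0.0
```

Call:
move_arm(
  rows=[
    [[0.1, 0, 0.5], 0, 1.6],
    [[0, 0, 0], 0, 1.6],
    [[0, 0, 0], 0, 1.0],
    [[0, 0, 0], 0, 1.0],
    [[0, 0, 0], 0, 1.0],
  ],
)

```text
clock: 15.2
tool_pos: [504.8, 156.5, 71.0]
orientation: [-0.001, 0.011, 1.0, -0.0]
wrist_force: [-1.0, -1.4, -1.3]
width: 10.9
gripper_force: 42.2
```

Call:
move_arm(
  rows=[
    [[0, 0, 0], 7.5, 1.0],
    [[0, 0, 0], 7.5, 1.0],
    [[0, 0, 0], 7.5, 1.0],
    [[0, 0, 0], 7.5, 1.0],
  ],
)

```text
clock: 15.6
tool_pos: [504.9, 156.5, 71.0]
orientation: [-0.0, 0.272, 0.962, -0.0]
wrist_force: [-1.3, -2.0, -1.1]
width: 10.7
gripper_force: 42.2
```

Call:
move_arm(
  rows=[
    [[0, 0, 0], 7.5, 1.0],
    [[0, 0, 0], 7.5, 1.0],
    [[0, 0, 0], 7.5, 1.0],
    [[0, 0, 0], 7.5, 1.0],
    [[0, 0, 0], 0, 1.0],
  ],
)

```text
clock: 16.1
tool_pos: [504.9, 156.5, 71.0]
orientation: [-0.0, 0.509, 0.861, -0.001]
wrist_force: [-2.0, -2.6, -1.8]
width: 10.8
gripper_force: 42.2
```

Run:
```python
from h import *
s=arm.get_state();print(s['tool_pos'],s['joint_positions'].round(2),s['orientation'],s['moment'],s['wrist_force'])
```

```text
[504.88439618 156.46042278  70.99793478] [ 0.16  0.45 -0.46  0.66 -0.    1.23] [-2.66318483e-04  5.09429216e-01  8.60512345e-01 -5.53755039e-04] [-0.35162181  0.25624241 -0.09383364] [-1.95824708 -2.58138723 -1.8393576 ]
```

Call:
move_arm(
  rows=[
    [[0, 0, 0], 2, 1.0],
    [[0, 0, 0], 0, 1.0],
  ],
)

```text
clock: 16.3
tool_pos: [504.9, 156.5, 71.0]
orientation: [-0.0, 0.523, 0.852, -0.001]
wrist_force: [-2.1, -2.3, -1.9]
width: 10.9
gripper_force: 45.6
```

Run:
```python
from h import *
s=arm.get_state();print(s['tool_pos'],s['orientation'],s['moment'],s['wrist_force'])
```

```text
[504.8590197  156.47003653  71.00931044] [-1.67932372e-04  5.22775959e-01  8.52469827e-01 -6.80067401e-04] [-0.50420342  0.28220841  0.77893811] [-2.07453536 -2.33337283 -1.91642795]
```

Call:
move_arm(
  rows=[
    [[0, 0, 0], 0, 4.0],
    [[0, 0, 0], 0, 4.0],
    [[0, 0, 0], 0, 4.0],
    [[0, 0, -2], 0, 4.0],
    [[0, 0, -4], 0, 4.0],
    [[0, 0, -4], 0, 2.0],
    [[0, 0, -2], 0, 1.0],
    [[0, 0, 0], 0, 0],
  ],
)

```text
clock: 17.1
tool_pos: [508.1, 157.4, 195.0]
orientation: [0.003, 0.524, 0.851, 0.003]
wrist_force: [0.2, 0.2, 0.0]
width: 0.2
gripper_force: 0.0
```

The moment rose to 0.78 N·m at the end stop, so the isolator is fully on and released. Next I turn the tool so the fingers close along the fixture's x, and measure the lid bar.

Call:
move_arm(
  rows=[
    [[0, 0, -1], 7, 3.5],
    [[0, 0, -2], 7, 3.5],
    [[0, 0, -2], 7, 3.5],
    [[0, 0, -2], 7, 3.5],
    [[0, 0, 0], 0, 3.5],
    [[0, 0, 0], 0, 3.5],
  ],
)

```text
clock: 17.7
tool_pos: [505.3, 156.8, 260.3]
orientation: [-0.0, 0.714, 0.7, -0.0]
wrist_force: [0.0, -0.0, -0.5]
width: 35.0
gripper_force: 0.0
```

Run:
```python
from m import *
s=arm.get_state();print(s['tool_pos'],s['joint_positions'].round(2),s['orientation'])
f=snap('top');g=snap('side')
O=np.array([507.3,36.5]);y=np.radians(-1.2);M=np.array([[np.cos(y),-np.sin(y)],[np.sin(y),np.cos(y)]])
for n,fr in(('top',f),('side',g)):
    im=cv2.imread(f'pics/{n}0.png').max(2).astype(np.float32)
    for yy in(-25,0,25):
        c=O+M@[109.6,yy]; xs=np.arange(-24,25,3.)
        pr=[int(cv2.getRectSubPix(im,(1,1),tuple(map(float,proj(fr,[c[0]+d,c[1],173.5]))))[0,0]) for d in xs]
        print(n,yy,proj(fr,[*c,173.5]).round(1),pr)
    # vertical profile in side
        if n=='side': print('  z prof',[int(cv2.getRectSubPix(im,(1,1),tuple(map(float,proj(fr,[*c,173.5+d]))))[0,0]) for d in xs])
```

```text
[505.27369713 156.82065464 260.34724829] [ 0.16  0.27 -0.2   1.11  0.    1.75] [-1.73266899e-04  7.14214089e-01  6.99927268e-01 -1.57896452e-04]
top -25 [269.2 155.3] [179, 181, 168, 163, 186, 189, 139, 79, 65, 100, 155, 203, 226, 227, 220, 210, 203]
top 0 [261.2 155.5] [181, 166, 159, 192, 214, 192, 133, 74, 64, 104, 161, 208, 228, 228, 225, 223, 220]
top 25 [253.1 155.7] [182, 211, 228, 235, 232, 207, 152, 87, 59, 106, 171, 220, 226, 224, 223, 221, 221]
side -25 [344.4 137.7] [73, 62, 56, 55, 53, 53, 54, 58, 62, 62, 58, 55, 54, 55, 54, 55, 54]
  z prof [222, 224, 223, 188, 130, 62, 59, 60, 62, 62, 61, 61, 65, 75, 91, 95, 98]
side 0 [340.9 133.6] [71, 60, 65, 66, 68, 66, 59, 58, 63, 67, 76, 85, 91, 95, 96, 97, 108]
  z prof [63, 53, 56, 54, 54, 56, 57, 61, 63, 63, 63, 73, 82, 86, 84, 89, 94]
side 25 [337.5 129.6] [81, 102, 114, 118, 108, 83, 62, 58, 61, 65, 73, 88, 88, 88, 101, 137, 139]
  z prof [61, 65, 72, 83, 79, 67, 60, 60, 61, 64, 70, 81, 89, 90, 87, 134, 132]
```

Call:
move_arm(
  rows=[
    [[-3, 2.8, 0], 0, 3.5],
    [[-3, 2.8, 0], 0, 3.5],
    [[-3, 2.8, 0], 0, 3.5],
    [[-3, 2.9, 0], 0, 3.5],
    [[0, 0, 0], 0, 3.5],
    [[0, 0, 2], 0, 3.5],
    [[0, 0, 0], 0, 3.5],
    [[0, 0, 0], 0, 3.5],
  ],
)

```text
clock: 18.6
tool_pos: [614.5, 34.8, 240.3]
orientation: [-0.001, 0.715, 0.7, -0.001]
wrist_force: [-0.6, 0.0, 0.8]
width: 35.2
gripper_force: 0.0
```

Run:
```python
from m import *
s=arm.get_state();print(s['tool_pos'],s['joint_positions'].round(2),s['orientation'],s['wrist_force'])
```

```text
[614.52340652  34.83351338 240.2775356 ] [-0.06  0.45  0.01  1.14  0.    1.53] [-0.00110624  0.71459457  0.6995374  -0.00089347] [-0.62161217  0.02411588  0.84308263]
```

Call:
move_arm(
  rows=[
    [[0, 0.2, 2], 0, 3.5],
    [[0, 0, 2], 0, 3.5],
    [[0, 0, 1.5], 0, 3.5],
    [[0, 0, 0], 0, 3.5],
  ],
)

```text
clock: 19.0
tool_pos: [616.2, 35.0, 184.8]
orientation: [-0.001, 0.715, 0.7, -0.001]
wrist_force: [0.2, 0.2, -0.3]
width: 34.8
gripper_force: 0.0
```

Call:
move_arm(
  rows=[
    [[0, 0, 1], 0, 3.5],
    [[0, 0, 1], 0, 3.5],
    [[0, 0, 0.3], 0, 3.5],
    [[0, 0, 0], 0, 3.5],
    [[0, 0, 0], 0, 3.5],
  ],
)

```text
clock: 19.5
tool_pos: [617.9, 34.2, 163.6]
orientation: [0.0, 0.715, 0.699, 0.0]
wrist_force: [0.3, -0.1, 0.8]
width: 34.7
gripper_force: 0.0
```

Call:
move_arm(
  rows=[
    [[0, 0, 0], 0, 2.2],
    [[0, 0, 0], 0, 1.8],
    [[0, 0, 0], 0, 1.8],
  ],
)

```text
clock: 19.8
tool_pos: [617.9, 34.3, 163.6]
orientation: [0.0, 0.715, 0.699, 0.0]
wrist_force: [-0.7, -0.2, -1.1]
width: 18.2
gripper_force: 0.0
```

Call:
move_arm(
  rows=[
    [[0, 0, 0], 0, 0.9],
    [[0, 0, 0], 0, 0.9],
    [[0, 0, 0], 0, 0.9],
    [[0, 0, 0], 0, 0.9],
  ],
)

```text
clock: 20.2
tool_pos: [616.8, 34.3, 163.6]
orientation: [-0.0, 0.715, 0.699, -0.001]
wrist_force: [-4.9, 0.3, 4.7]
width: 9.8
gripper_force: 46.9
```

Run:
```python
from m import *
s=arm.get_state();print(s['tool_pos'],s['joint_positions'].round(2),s['orientation'],s['wrist_force'],s['width'],s['gripper_force'])
p=s['tool_pos']
# arc waypoints: bar centre rel hinge r=130.4, angle from -x: 116.2deg -> 13.1deg ; 13 steps, in tool y (=+x) and z (down) cm
a=np.radians(116.2-np.arange(0,104,5)); X=-130.4*np.cos(a);Z=130.4*np.sin(a)
print(np.c_[np.diff(X)/10,-np.diff(Z)/10].round(2).tolist()); print('end x',p[0]-X[0]-127,'end z',p[2]-Z[0]+29.5)
```

```text
[616.75146805  34.25310708 163.59365554] [-0.06  0.5  -0.1   0.97 -0.    1.53] [-4.83858730e-04  7.14935010e-01  6.99190496e-01 -5.89412532e-04] [-4.86895186  0.34760032  4.72329766] 9.77575273515796 46.88564658164978
[[-1.04, -0.46], [-1.08, -0.36], [-1.11, -0.27], [-1.12, -0.17], [-1.14, -0.07], [-1.14, 0.03], [-1.13, 0.12], [-1.12, 0.22], [-1.09, 0.32], [-1.06, 0.41], [-1.02, 0.5], [-0.97, 0.59], [-0.92, 0.67], [-0.85, 0.75], [-0.79, 0.82], [-0.71, 0.89], [-0.63, 0.95], [-0.55, 1.0], [-0.46, 1.04], [-0.36, 1.08]]
end x 432.17910484371873 end z 76.091164130101
```

Call:
move_arm(
  rows=[
    [[0, -0.52, -0.23], 0, 0.9],
    [[0, -0.52, -0.23], 0, 0.9],
    [[0, -0.54, -0.18], 0, 0.9],
    [[0, -0.54, -0.18], 0, 0.9],
    [[0, -0.55, -0.13], 0, 0.9],
    [[0, -0.55, -0.14], 0, 0.9],
    [[0, 0, 0], 0, 0.9],
  ],
)

```text
clock: 20.9
tool_pos: [585.8, 35.0, 175.5]
orientation: [0.001, 0.715, 0.699, 0.001]
wrist_force: [3.0, 1.5, 4.6]
width: 10.0
gripper_force: 46.0
```

Call:
move_arm(
  rows=[
    [[0, -1.12, -0.17], 0, 0.9],
    [[0, -1.14, -0.07], 0, 0.9],
    [[0, -1.14, 0.03], 0, 0.9],
    [[0, -1.13, 0.12], 0, 0.9],
    [[0, -1.12, 0.22], 0, 0.9],
    [[0, 0, 0], 0, 0.9],
    [[0, 0, 0], 0, 0.9],
  ],
)

```text
clock: 21.6
tool_pos: [528.0, 36.2, 173.5]
orientation: [-0.0, 0.715, 0.699, -0.0]
wrist_force: [-0.5, 0.3, 7.2]
width: 10.4
gripper_force: 47.7
```

Call:
move_arm(
  rows=[
    [[0, -1.09, 0.32], 0, 0.9],
    [[0, -1.06, 0.41], 0, 0.9],
    [[0, -1.02, 0.5], 0, 0.9],
    [[0, -0.97, 0.59], 0, 0.9],
    [[0, -0.92, 0.67], 0, 0.9],
    [[0, 0, 0], 0, 0.9],
    [[0, 0, 0], 0, 0.9],
  ],
)

```text
clock: 22.3
tool_pos: [477.8, 37.4, 147.6]
orientation: [-0.001, 0.715, 0.699, -0.001]
wrist_force: [2.5, 0.4, -1.8]
width: 9.7
gripper_force: 48.1
```

Call:
move_arm(
  rows=[
    [[0, -0.85, 0.75], 0, 0.9],
    [[0, -0.79, 0.82], 0, 0.9],
    [[0, -0.71, 0.89], 0, 0.9],
    [[0, 0, 0], 0, 0.9],
    [[0, 0, 0], 0, 0.9],
  ],
)

```text
clock: 22.8
tool_pos: [455.1, 37.9, 123.0]
orientation: [0.0, 0.715, 0.699, 0.0]
wrist_force: [4.9, 0.7, -0.1]
width: 9.8
gripper_force: 49.7
```

Call:
move_arm(
  rows=[
    [[0, -0.63, 0.95], 0, 0.9],
    [[0, -0.55, 1.0], 0, 0.9],
    [[0, -0.46, 1.04], 0, 0.9],
    [[0, 0, 0], 0, 0.9],
    [[0, 0, 0], 0, 0.9],
  ],
)

```text
clock: 23.3
tool_pos: [438.5, 38.2, 93.2]
orientation: [-0.0, 0.715, 0.699, -0.0]
wrist_force: [4.8, 0.3, -0.9]
width: 9.9
gripper_force: 50.8
```

Call:
move_arm(
  rows=[
    [[0, -0.18, 0.54], 0, 0.9],
    [[0, -0.18, 0.54], 0, 0.9],
    [[0, 0, 0], 0, 0.9],
    [[0, 0, 0], 0, 0.9],
  ],
)

```text
clock: 23.7
tool_pos: [434.6, 38.4, 82.5]
orientation: [-0.0, 0.715, 0.699, -0.0]
wrist_force: [1.8, 0.8, 2.4]
width: 10.0
gripper_force: 50.7
```

Call:
move_arm(
  rows=[
    [[0, -0.05, 0.2], 0, 0.9],
    [[0, -0.05, 0.2], 0, 0.9],
    [[0, 0, 0], 0, 0.9],
    [[0, 0, 0], 0, 0.9],
  ],
)

```text
clock: 24.1
tool_pos: [433.5, 38.4, 78.6]
orientation: [-0.0, 0.715, 0.699, -0.0]
wrist_force: [-0.2, -0.0, 4.3]
width: 10.3
gripper_force: 50.9
```

Call:
move_arm(
  rows=[
    [[0, -0.02, 0.12], 0, 0.9],
    [[0, 0, 0], 0, 0.9],
    [[0, 0, 0], 0, 0.9],
  ],
)

```text
clock: 24.4
tool_pos: [433.2, 38.4, 77.4]
orientation: [-0.0, 0.715, 0.699, -0.0]
wrist_force: [-2.3, -0.8, 4.8]
width: 10.0
gripper_force: 50.9
```

Call:
move_arm(
  rows=[
    [[0, -0.02, 0.12], 0, 0.9],
    [[0, 0, 0], 0, 0.9],
    [[0, 0, 0], 0, 0.9],
  ],
)

```text
clock: 24.7
tool_pos: [433.0, 38.4, 76.2]
orientation: [-0.0, 0.715, 0.699, -0.0]
wrist_force: [-1.5, 0.1, 5.6]
width: 9.5
gripper_force: 51.0
```

Call:
move_arm(
  rows=[
    [[0, -0.01, 0.12], 0, 0.9],
    [[0, 0, 0], 0, 0.9],
    [[0, 0, 0], 0, 0.9],
  ],
)

```text
clock: 25.0
tool_pos: [432.6, 38.4, 75.0]
orientation: [-0.0, 0.715, 0.699, -0.001]
wrist_force: [-2.2, -0.3, 5.7]
width: 9.7
gripper_force: 51.1
```

Call:
move_arm(
  rows=[
    [[0, 0, 0.12], 0, 0.9],
    [[0, 0, 0], 0, 0.9],
    [[0, 0, 0], 0, 0.9],
  ],
)

```text
clock: 25.3
tool_pos: [432.3, 38.4, 73.8]
orientation: [-0.001, 0.715, 0.699, -0.001]
wrist_force: [-2.9, -0.2, 6.9]
width: 10.0
gripper_force: 51.1
```

Call:
move_arm(
  rows=[
    [[0, 0, 0.12], 0, 0.9],
    [[0, 0, 0], 0, 0.9],
    [[0, 0, 0], 0, 0.9],
  ],
)

```text
clock: 25.6
tool_pos: [432.1, 38.4, 72.8]
orientation: [-0.001, 0.715, 0.699, -0.001]
wrist_force: [-4.8, -0.1, 10.7]
width: 9.7
gripper_force: 52.0
```

Call:
move_arm(
  rows=[
    [[0, 0, 0.12], 0, 0.9],
    [[0, 0, 0], 0, 0.9],
    [[0, 0, 0], 0, 0.9],
  ],
)

```text
clock: 25.9
tool_pos: [432.2, 38.4, 72.6]
orientation: [-0.001, 0.715, 0.699, -0.001]
wrist_force: [-6.4, 0.6, 23.9]
width: 9.8
gripper_force: 53.4
```

The force went stiff at z 72.6 mm (24 N) after the expected 4–7 N spring stretch, so the lid is on its stops. I take one last look while holding.

Run:
```python
from m import *
s=arm.get_state();print(s['tool_pos'],s['wrist_force'],s['joint_vel'].round(3))
a=snap('top')['img'][:,:,::-1];b=snap('side')['img'][:,:,::-1]
C=np.hstack([cv2.resize(x[r:r+w,c:c+w],(400,400),interpolation=cv2.INTER_CUBIC) for x,r,c,w in((a,165,215,75),(b,130,265,75))])
cv2.imwrite('pics/end.png',C)
```

```text
[432.18861045  38.37266078  72.60582758] [-6.42182951  0.61951474 23.93348174] [ 0.003 -0.001  0.     0.001 -0.001  0.001]
```

View pics/end.png

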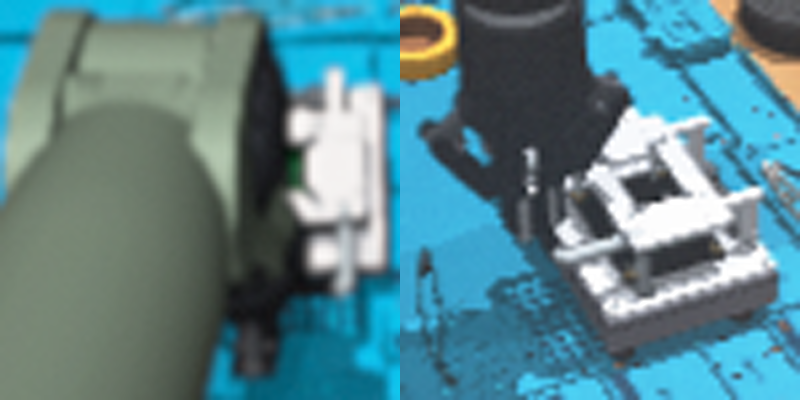

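The side view shows the lid lying flat over the nest at crop (660,210), on the stop post at (645,270). The gripper holds the bar at (540,210). I hand in the job.

```bash
python3 -c "
from cell import arm
print(arm.job_done())"
```

```text
the job is handed in; nothing more can be done
None
```

The board is in the nest with its socket in the front gap, the isolator was turned fully on before the lid came down, and the gripper is still holding the lid on its stops at about 24 N; I handed the job in at about 26 s, and the hand-in gave no verdict.

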